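# Index the drilling jig to its next hole

### The arm

A 7-joint arm with a two-finger parallel gripper is mounted at the origin on a cart in front of the work surface, level with it; the furniture and walls round the work are solid. World frame = base frame: x ahead of the robot, y to its left, z up, the work surface at z = 0. Lengths are in m, angles in rad, forces in N, time in s.
With the tool pointing down it reaches from about 0.425 to 0.875 m from the base axis. Payload 4.7 kg.
Tool frame: the origin (TCP) lies at the very end of the fingers, on their centre line; the grasp point (between the pads) lies 19 mm behind it; z points along the fingers, y is the line along which they close (so a half turn about z gives the same grasp; the last joint's range is limited). The gripper opens to 87 mm and grips with 3 to 60 N. Pads are 19 mm wide; open, the fingers measure 117 mm over their backs; the gripper's body (75 mm by 190 mm) begins 51 mm behind the grasp point.
Start: joints at [-1.309, 0.321, -0.07, 1.45, 0.023, 1.371, -0.057], TCP at [0.159, 0.63, 0.223] pointing down, gripper open.
Joint ranges: [-2.86, 2.86], [-0.3, 2.09], [-1.38, 1.24], [0.06, 2.45], [-1.56, 4.7], [0.09, 2.05], [-2.69, 2.69]. Speed limits (rad/s): [2.57, 2.57, 3.14, 3.14, 3.14, 3.14, 3.14].

### API

Orientations are given as a rotation vector (axis times angle).
In Python, from bench import ctrl, get_image, job gives the robot as it stands.
- The arm moves only by the shell command python3 -m crank 'ROWS' [FORCE]. ROWS is JSON, a list that holds one entry, the list of rows, each a list of 5 numbers: the shift along the tool's x, y, z in mm, then the turn about the tool's z in rad, then the closure, from -1 (fully open) to 1 (shut), so that 0 is half open. A call has 1 to 10 rows; each row shifts and turns the commanded pose from where the row before left it, along the tool's axes as they then stand; what a row does not reach is not made up. A row lasts 1/12 s, in which the tool goes at most 41.7 mm and 7.16 degrees, less where a joint would pass 70% of its speed; a pose out of reach is approached as far as the arm can. A call with a gripper value outside its range is refused whole. The fingers move at their own pace and stop on an object; FORCE is the grip in N (left out, the last holds). Time passes only in rows, so rows that do not move let the fingers close. It gives the time, the measured TCP pose, the force, the opening and the grip force at its end, in the units of the state.
- ctrl.get_state(): the state, without advancing time (a new reading comes with each control period).
- get_image(name): name is "side" or "top" or "wrist"; returns a dict with "pixels" (384x512x3 uint8, red, green, blue), "fx", "fy", "cx", "cy" (pixels), "T" (4x4, takes a point from camera to world coordinates); the wrist camera has in their place "T_tool_cam" (4x4, takes a point from camera to tool coordinates, whose origin is the TCP and whose axes are the flange's). Camera axes: x right, y down, z forward; pixel columns grow to the right and rows downward; lengths in m; the calibration is good to about 2 mm. A picture is of the moment at which its call begins: read the wrist's pose just before it. There is no depth.
- job.close_job(): hands the job in; it is judged then, once.
The state is a dict: "time": time; "joint_positions": joint angles; "qd": joint speeds; "joint_torque": joint torques, N m; "position": TCP position; "tool_rot": TCP orientation; "ft_force": force on the tool from outside, world axes, zero at the start; "torque": the same for the moment, N m; "grip_width": opening from 0.0 (shut) to 1.0 (fully open); "grip_force": force on a finger pad.
Only numpy, scipy, OpenCV 4.12 (cv2) and the standard library are available. Lean on these libraries where they do the work, as an engineer would, in place of code of your own. Each camera call takes 0.05 s, during which the arm holds its last target. There are 200 camera calls.

### The job

Bring the drilling jig to its next hole: with a fingertip, flick the six-lobed star wheel round by its lobes, click by click and either way round, until the red lobe (with the red spot on the flange) has clicked into place under the drill bush. Then push the locking bolt fully home into the wheel by its black thumb plate, with the fingertip again, and take the hand away. The jig only stands on the bench, so push lightly: do not shove or lift it, and leave the things around it where they are.

Things in the scene. Friction and masses are not known exactly. Their poses are not given: they have to be found in the camera images.
- jig: Green drilling jig standing loose on the bench, about 4 kg. Origin: underside of its base, exactly below the star wheel's axis; z up, +x towards the drill bush, -y towards the locking bolt. Base plate 16 mm high, from x = -65 to 85 and y = -125 to 90 mm. Highest part: the bush bracket, 86 mm (post at x = 63, y = 39, arm from there to the bush). Most free room at the wheel is in front (-x).
- wheel: Star wheel with a vertical axis: hub of radius 28 mm, six lobes 60 degrees apart, each 12 mm wide, round-ended, out to radius 56 mm. Origin on the axis at its underside, 32 mm above the bench; its top is at 50 mm. Own +x runs along the red lobe. Gaps between lobes are about 38 mm wide at radius 50: room for a downward fingertip. Carries the flange. Not to be pressed with over 40 N.
- click (a point): The spring roller under the wheel that makes the clicks, at the jig's +y side. Six rest positions 60 degrees apart: one lobe then points exactly along the jig's +x (under the bush), one along -x, and a gap faces the bolt at -y. Leaving one takes about 4 N on a lobe's end; past half way the wheel springs on into the next. At half way it can stay balanced, even at the start. It turns both ways.
- flange: Aluminium flange clamped on the wheel and turning with it: radius 36 mm, from 50 to 58 mm above the bench; in its middle a clamp nut up to 79 mm. Origin on the axis at its underside. Six hole places at radius 27 mm, above the lobes: five dark holes and one red spot.
- bush (a point): Lower end of the drill bush (steel tube, 19 mm outside diameter), on its axis: in the jig's frame x = 27, y = 0, z = 63 mm. Fixed to the jig.
- mark (a point): Centre of the red spot on the flange, 27 mm from the wheel's axis, 58 mm above the bench, on the centre line of the red lobe. It stands exactly below the bush when the red lobe rests there. At the start it is one to five clicks away either way round, seldom half a click more or less.
- thumb_plate (a point): Middle of the outer face of the locking bolt's black thumb plate: 32 mm wide, 8 mm thick, from 27 to 67 mm above the bench. The face looks along the jig's -y; pushing it along the jig's +y with about 3 N drives the bolt to the wheel. In the jig's frame: x = 0, y = -156 mm plus the joint value, z = 47 mm.
- bolt (a joint): Slide of the locking bolt in m: 0 drawn back, 0.034 fully home, where the thumb plate meets the guide block and the round nose (24 mm wide) stands in a gap of the wheel with about 1.5 mm play each side. Starts at 0 to 0.003, clear of the wheel; stays where it is left. It enters only when a gap faces it.
- bearing: Ball bearing lying on the bench in front of the jig, 52 mm across, 15 mm high; origin at the centre of its underside. Bystander.
- rusty_bolt: Brown hex bolt standing on its head in front of the jig, 22 mm across, 58 mm high; origin under its head. Bystander.
- spanner_19: Combination spanner lying on the bench to the right, 247 mm long, 9 mm high; origin at its middle. Bystander.
- grease_tin: Red and grey grease tin at the right, 66 mm across, 46 mm high; origin at the centre of its underside. Bystander.
- magnet_dish: Round pressed-steel dish at the left, 137 mm across, 27 mm high; origin at the centre of its underside. Bystander.
- glass_bottle: Clear glass bottle at the right, 67 mm across, 305 mm high; origin at the centre of its underside. Bystander.

How it is judged:
By the outcome, as a careful person would: the job done as asked, in the order asked, and still so for the second after the job is handed in, with the robot touching nothing.
It also fails if it takes over 69 s, if anything falls off the work surface, if the arm or the gripper's body presses on something with over 40 N, if the wrist force passes 120 N, or if a joint passes its speed limit or range.

## Working session

There is one attempt and no reset: what is moved stays moved. The work goes in short steps, Python scripts to look and compute and a shell command to move; the robot and the scene stay as the last step left them, time stands still between calls to the robot, and variables do not carry over. Pictures are saved under pics/ and viewed, at most 10 in all, crops included, and the job is handed in when it is done.

```bash
mkdir -p pics; ls
python3 - <<'E'
from bench import ctrl,get_image
import cv2,numpy as np
s=ctrl.get_state();print(s)
for n in("top","side"):
    d=get_image(n);cv2.imwrite(f"pics/{n}0.png",d["pixels"][:,:,::-1]);np.savez(f"{n}0.npz",**d);print(n,d["fx"],d["cx"],d["cy"],d["T"])
E
```

```text
pics
{'time': 0.0, 'joint_positions': array([-1.30887133,  0.32180711, -0.07003199,  1.45167379,  0.02259018,
        1.3707368 , -0.05691184]), 'qd': array([-0.00020122, -0.00130666,  0.0002648 ,  0.00054288,  0.00024498,
       -0.0001083 ,  0.00078564]), 'joint_torque': array([ 7.06079463e-04, -4.91303444e+01, -4.03353274e-01, -3.12524414e+01,
       -6.37616334e-02,  4.37788549e-02,  1.67273074e-04]), 'position': array([0.15938802, 0.62960725, 0.22147199]), 'tool_rot': array([-3.88323410e-01, -3.11737275e+00,  2.88221882e-03]), 'ft_force': array([ 0.02202525,  0.72588331, -0.03801299]), 'torque': array([-0.01960769,  0.04314915, -0.07053035]), 'grip_force': 0.0, 'grip_width': 1.002106875874902}
top 456.2911328260332 250.20747316161425 189.81986178473088 [[-0.01272912 -0.98700072  0.16021095  0.30334099]
 [-0.99988936  0.01133099 -0.00963735 -0.07305568]
 [ 0.00769672 -0.1603159  -0.98703575  1.35882824]
 [ 0.          0.          0.          1.        ]]
side 393.96184829407997 256.56527345253863 190.18567483653797 [[ 0.99943411  0.03026916 -0.01467122  0.54454378]
 [ 0.03065425 -0.64003421  0.76773467 -0.92713968]
 [ 0.01384861 -0.76774995 -0.6405999   0.7602546 ]
 [ 0.          0.          0.          1.        ]]
```

View pics/top0.png

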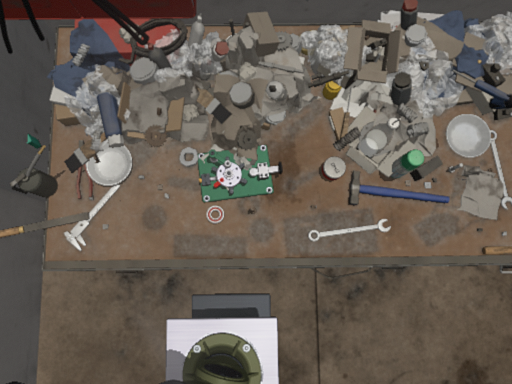

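View pics/side0.png

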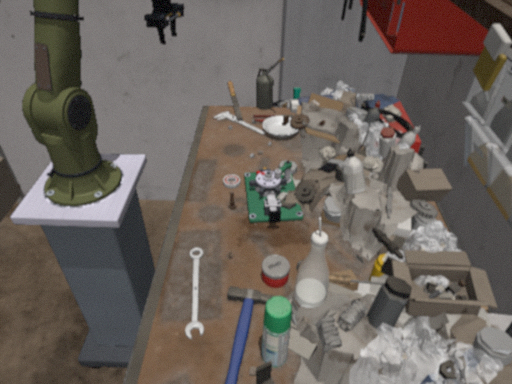

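The top view shows the green jig at about px (235,173), with the bolt pointing right (world -y), the red lobe near (218,183) and the bearing at (215,214). The side view shows the jig at (272,195), the rusty bolt near (232,200) and the tin and bottle further right.

```bash
cat > h.py <<'E'
import cv2,numpy as np
def load(n):
    d=np.load(n); return {k:d[k] for k in d}
def cast(d,uv,z):
    uv=np.atleast_2d(uv).astype(float);T=d["T"]
    r=np.c_[(uv[:,0]-d["cx"])/d["fx"],(uv[:,1]-d["cy"])/d["fy"],np.ones(len(uv))]@T[:3,:3].T
    return T[:3,3]+r*((z-T[2,3])/r[:,2])[:,None]
def proj(d,P):
    T=d["T"];c=(np.atleast_2d(P)-T[:3,3])@T[:3,:3]
    return np.c_[c[:,0]/c[:,2]*d["fx"]+d["cx"],c[:,1]/c[:,2]*d["fy"]+d["cy"]]
def red(im):
    h=cv2.cvtColor(im,cv2.COLOR_RGB2HSV);return (((h[...,0]<8)|(h[...,0]>172))&(h[...,1]>140)&(h[...,2]>90)).astype(np.uint8)
def green(im):
    h=cv2.cvtColor(im,cv2.COLOR_RGB2HSV);return ((h[...,0]>60)&(h[...,0]<95)&(h[...,1]>90)&(h[...,2]>30)).astype(np.uint8)
E
python3 - <<'E'
from h import *
for n,(x0,y0,x1,y1) in {"top":(175,130,305,228),"side":(205,145,325,235)}.items():
    d=load(n+"0.npz");im=d["pixels"]
    cv2.imwrite(f"pics/{n}c.png",cv2.resize(im[y0:y1,x0:x1,::-1],None,fx=6,fy=6,interpolation=cv2.INTER_CUBIC))
    m=green(im);m[:y0]=0;m[y1:]=0;m[:,:x0]=0;m[:,x1:]=0
    c=max(cv2.findContours(cv2.morphologyEx(m,cv2.MORPH_CLOSE,np.ones((7,7))),0,2)[0],key=cv2.contourArea)[:,0]
    P=cast(d,c,.016)[:,:2].astype(np.float32)
    print(n,cv2.minAreaRect(P),cv2.boxPoints(cv2.minAreaRect(P)).tolist())
    r=red(im)[y0:y1,x0:x1];k=cv2.connectedComponentsWithStats(r)
    for s,q in zip(k[2][1:],k[3][1:]):print(s,q+[x0,y0],cast(d,q+[x0,y0],.054))
E
```

```text
top ((0.5760592818260193, -0.040262266993522644), (0.15158048272132874, 0.21082064509391785), 6.539376258850098) [[0.4887574315071106, 0.05583078786730766], [0.5127668976783752, -0.1536182314157486], [0.663361132144928, -0.13635532557964325], [0.6393516659736633, 0.07309369742870331]]
[45 49  3  2  6] [221.  179.5] [[ 0.54649353 -0.00129641  0.054     ]]
[39 51  7  7 27] [216.48148148 184.18518519] [[0.53281886 0.01184056 0.054     ]]
side ((0.5247644186019897, -0.05885062366724014), (0.05377865582704544, 0.21461723744869232), 8.643406867980957) [[0.4820536673069, 0.043198227882385254], [0.5143072605133057, -0.16898156702518463], [0.5674751996994019, -0.16089947521686554], [0.5352215766906738, 0.051280319690704346]]
[52 26  3  2  5] [257.8 171.4] [[0.5293624  0.00644944 0.054     ]]
```

View pics/topc.png

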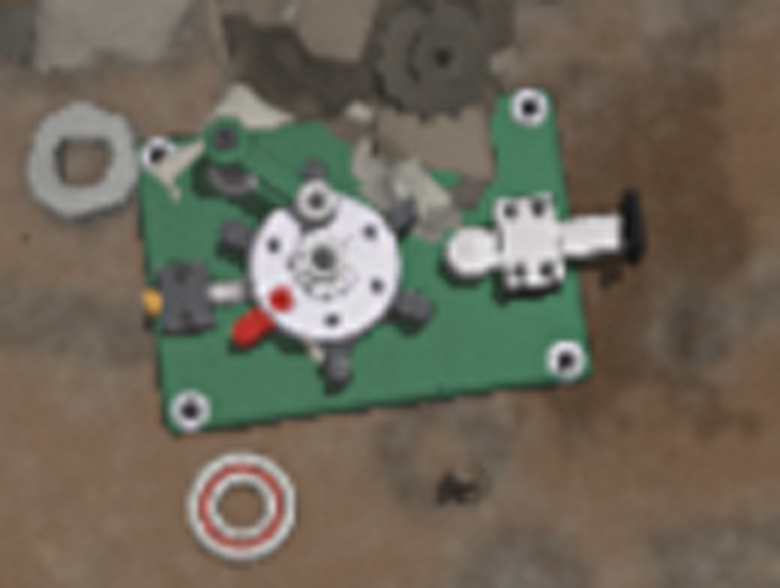

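View pics/sidec.png

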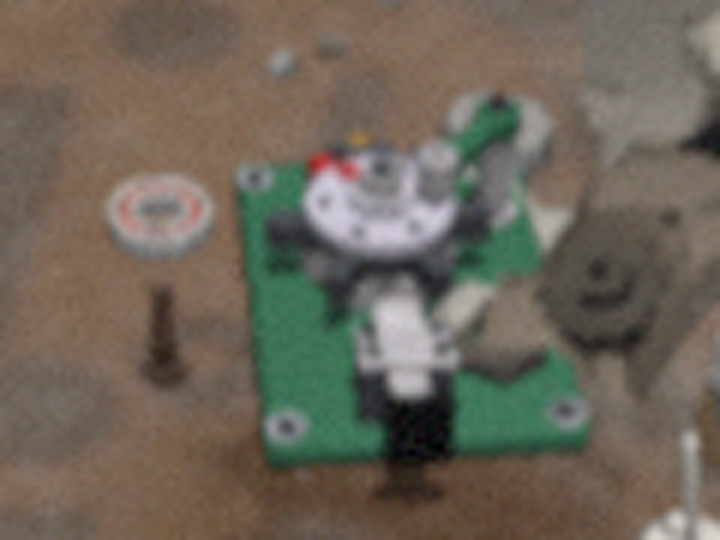

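The top crop shows the red lobe at +120° from the bush, with the wheel at rest. The flange centre is near crop (325,267), the bearing at (241,506) and the rusty bolt at about (455,488). Two clockwise clicks will do it. I'll refine the axis and measure the clearances next.

Run:
```python
from h import *
d=load("top0.npz");im=d["pixels"];f=lambda u,v:(np.array([u,v])-2.5)/6+[175,130]
h=cv2.cvtColor(im,cv2.COLOR_RGB2HSV)
m=((h[...,1]<45)&(h[...,2]>150)).astype(np.uint8);m|=red(im);z=np.zeros_like(m);cv2.circle(z,(229,174),14,1,-1);m&=z
m=cv2.morphologyEx(m,cv2.MORPH_OPEN,np.ones((3,3)))
c=max(cv2.findContours(m,0,1)[0],key=cv2.contourArea);P=cast(d,c[:,0],.058)[:,:2].astype(np.float32)
(e,ax,_)=cv2.fitEllipse(cv2.convexHull(P)) if len(cv2.convexHull(P))>5 else (0,0,0);print("flange",e,ax,cv2.minEnclosingCircle(P))
print("eye flange",cast(d,f(325,267),.058))
sp=cast(d,f(281,299),.058)[0];print("spot",sp)
print("plate",cast(d,f(638,228),.067),"bush top",cast(d,f(317,200),.086))
print("bearing",cast(d,f(241,506),.015),"rusty",cast(d,f(458,488),.03))
# corner screws
for q in[(190,411),(567,360),(529,107),(158,154)]:print(cast(d,f(*q),.018))
d=load("side0.npz");g=lambda u,v:(np.array([u,v])-2.5)/6+[205,145]
print("side flange",cast(d,g(381,205),.058),"bearing",cast(d,g(160,208),.015),"rusty foot",cast(d,g(163,372),.005),"plate top",cast(d,g(420,400),.067),"bottle",cast(d,(312,295),0),"tin",cast(d,(276,262),.046))
```

```text
flange (0.5619683265686035, -0.024347230792045593) (0.07045304775238037, 0.07153917104005814) ((0.5617904663085938, -0.024110976606607437), 0.036352626979351044)
eye flange [[ 0.56148677 -0.02404618  0.058     ]]
spot [ 0.54598004 -0.0027237   0.058     ]
plate [[ 0.577167   -0.17532943  0.067     ]] bush top [[ 0.5884234  -0.02146801  0.086     ]]
bearing [[0.45049488 0.01957341 0.015     ]] rusty [[ 0.45641901 -0.08731032  0.03      ]]
[[0.49764453 0.04454981 0.018     ]]
[[ 0.52104611 -0.14237334  0.018     ]]
[[ 0.65041454 -0.12572071  0.018     ]]
[[0.62815033 0.06095158 0.018     ]]
side flange [[ 0.56007985 -0.03247527  0.058     ]] bearing [[0.4487301  0.01441217 0.015     ]] rusty foot [[ 0.45890015 -0.09816148  0.005     ]] plate top [[ 0.57778751 -0.17901768  0.067     ]] bottle [[ 0.66541535 -0.38438458  0.        ]] tin [[ 0.58131585 -0.32946688  0.046     ]]
```

```bash
python3 -m crank '[[[0,0,0,0.121,1],[0,0,0,0.121,1],[0,0,0,0.121,1],[0,0,0,0.121,1],[0,0,0,0.121,1],[0,0,0,0.121,1],[0,0,0,0.121,1],[0,0,0,0.121,1],[0,0,0,0.121,1],[0,0,0,0.121,1]]]' 20
```

```text
time: 0.93
position: [0.1594, 0.6298, 0.2219]
tool_rot: [2.099, 2.337, -0.001]
ft_force: [0.1, -0.2, 0.1]
grip_width: 0.324
grip_force: 0.0
```

```bash
python3 -m crank '[[[0,40,0,-0.015,1],[-20,35,0,0,1],[-25,30,0,0,1],[-30,25,0,0,1],[-35,20,0,0,1],[-35,15,0,0,1],[-35,10,0,0,1],[-35,10,0,0,1],[-35,10,0,0,1],[-35,10,0,0,1]]]'; python3 -m crank '[[[-35,10,0,0,1],[-35,10,0,0,1],[-35,10,0,0,1],[-35,10,0,0,1],[-35,10,0,0,1],[-35,10,0,0,1],[-35,0,0,0,1],[-35,0,0,0,1],[-35,0,0,0,1],[-35,0,0,0,1]]]'
```

```text
time: 1.77
position: [0.3995, 0.3711, 0.2221]
tool_rot: [-2.075, -2.359, 0.001]
ft_force: [0.2, -0.9, -0.5]
grip_width: 0.003
grip_force: 0.0
time: 2.6
position: [0.5031, 0.0318, 0.2223]
tool_rot: [-2.075, -2.359, 0.0]
ft_force: [1.6, 0.0, 0.3]
grip_width: 0.001
grip_force: 0.0
```

```bash
python3 -m crank '[[[-25,-3,0,0,1],[-25,0,30,0,1],[-25,0,30,0,1],[-12,0,30,0,1],[0,0,20,0,1],[0,0,10,0,1],[0,0,0,0,1],[0,0,0,0,1]]]'
python3 - <<'E'
from h import *
from bench import *
from scipy.spatial.transform import Rotation as R
s=ctrl.get_state();p=s["position"];d=(p-[.5621,-.0244,0])[:2]
a=np.radians(7);print(p,d@[np.cos(a),np.sin(a)],d@[-np.sin(a),np.cos(a)])
for n in("wrist","side"):
    w=get_image(n);cv2.imwrite(f"pics/{n}1.png",w["pixels"][:,:,::-1])
E
```

```text
time: 3.27
position: [0.5117, -0.0525, 0.1028]
tool_rot: [-2.074, -2.36, 0.0]
ft_force: [0.1, 0.6, 0.4]
grip_width: 0.005
grip_force: 0.0
[ 0.51168166 -0.05249054  0.10276348] -0.053465909842660544 -0.021736709371899924
```

View pics/wrist1.png

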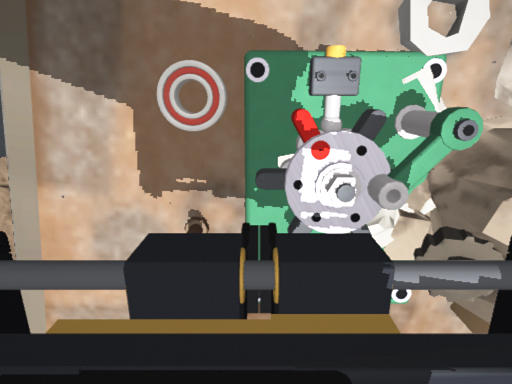

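The wrist view shows the red lobe at (305,125), the -x lobe at (270,178) and the closed fingers at (258,240) just beside the gap. The rusty bolt at (195,222) is clear of them. Going down.

```bash
python3 -m crank '[[[-4,-2,15,0,1],[0,0,20,0,1],[0,0,18,0,1],[0,0,10,0,1],[0,0,0,0,1],[0,0,0,0,1]]]'; python3 -m crank '[[[5,0,0,0,1],[5,0,0,0,1],[4,0,0,0,1],[4,0,0,0,1],[4,0,0,0,1],[0,0,0,0,1]]]'
```

```text
time: 3.87
position: [0.5106, -0.0571, 0.0403]
tool_rot: [2.074, 2.359, 0.001]
ft_force: [0.1, -0.8, -0.2]
grip_width: 0.002
grip_force: 0.0
time: 4.37
position: [0.5079, -0.0343, 0.04]
tool_rot: [2.073, 2.36, 0.003]
ft_force: [1.0, -1.0, 0.5]
grip_width: 0.004
grip_force: 0.7
```

```bash
python3 -m crank '[[[4,0,0,0,1],[4,0,0,0,1],[4,0,0,0,1],[0,0,0,0,1],[0,0,0,0,1]]]'
python3 - <<'E'
from h import *
from bench import *
w=get_image("wrist");cv2.imwrite("pics/w2.png",w["pixels"][:,:,::-1])
E
```

```text
time: 4.78
position: [0.5051, -0.0223, 0.0392]
tool_rot: [-2.072, -2.359, 0.0]
ft_force: [-0.2, -0.4, -0.1]
grip_width: 0.005
grip_force: 0.0
```

View pics/w2.png

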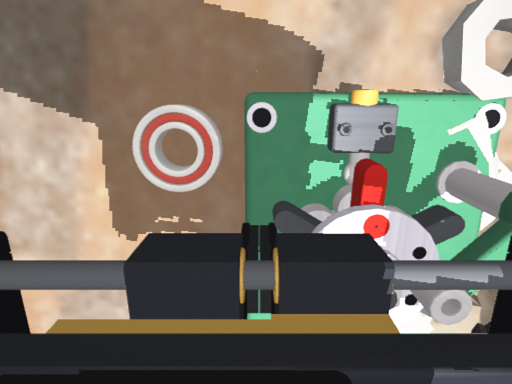

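The wrist view shows the red lobe pointing nearly straight along jig +y at (370,185), with the pushed lobe at (290,215), so the wheel is about half way. I'll push a little more.

```bash
python3 -m crank '[[[4,0,0,0,1],[3,0,0,0,1],[0,0,0,0,1],[0,-5,0,0,1],[0,-10,0,0,1],[0,-5,-20,0,1],[0,0,-25,0,1],[0,0,0,0,1],[0,0,0,0,1]]]'
python3 - <<'E'
from h import *
from bench import *
print(ctrl.get_state()["position"])
d=get_image("top");np.savez("top1.npz",**d);im=d["pixels"]
w=get_image("wrist")["pixels"]
a=cv2.resize(im[130:228,190:290],(400,392),interpolation=cv2.INTER_CUBIC)
b=cv2.resize(w,(400,300));c=np.zeros((392,800,3),np.uint8);c[:,:400]=a;c[:300,400:]=b
cv2.imwrite("pics/c3.png",c[:,:,::-1])
E
```

```text
time: 5.58
position: [0.4854, -0.0192, 0.0857]
tool_rot: [2.075, 2.358, 0.005]
ft_force: [-0.1, -0.2, -0.2]
grip_width: 0.006
grip_force: 0.0
[ 0.48536345 -0.01920484  0.08567878]
```

View pics/c3.png

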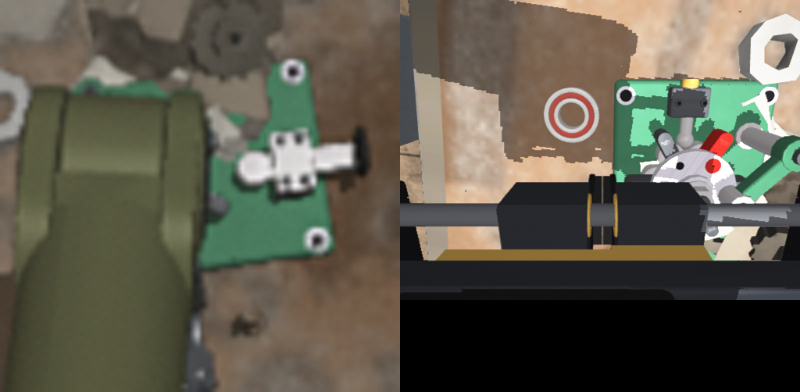

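The composite shows the wheel one click on: the red lobe is now at about +60°, at (715,143). The base screws haven't shifted, so the jig hasn't moved. I'll repeat the click.

```bash
python3 -m crank '[[[-20,0,-10,0,1],[-20,10,0,0,1],[0,9,10,0,1],[0,0,15,0,1],[0,0,20,0,1],[0,0,10,0,1],[0,0,0,0,1],[0,0,0,0,1]]]'; python3 -m crank '[[[5,0,0,0,1],[5,0,0,0,1],[4,0,0,0,1],[4,0,0,0,1],[4,0,0,0,1],[4,0,0,0,1],[4,0,0,0,1],[4,0,0,0,1],[0,0,0,0,1],[0,0,0,0,1]]]'
```

```text
time: 6.35
position: [0.5079, -0.0567, 0.0387]
tool_rot: [-2.074, -2.358, 0.003]
ft_force: [0.7, -0.2, 0.3]
grip_width: 0.01
grip_force: 0.0
time: 7.18
position: [0.5042, -0.0215, 0.0393]
tool_rot: [-2.072, -2.36, -0.0]
ft_force: [-0.7, 0.5, 0.3]
grip_width: 0.002
grip_force: 0.0
```

```bash
python3 -m crank '[[[4,0,0,0,1],[4,0,0,0,1],[0,0,0,0,1],[0,-5,0,0,1],[0,-10,0,0,1],[0,-5,-20,0,1],[-10,0,-30,0,1],[-30,0,-30,0,1],[-35,0,-10,0,1],[-35,10,0,0,1]]]';python3 -m crank '[[[-35,15,0,0,1],[-30,20,0,0,1],[-30,20,0,0,1],[0,12,0,0,1],[0,0,0,0,1],[0,0,0,0,1]]]'
python3 - <<'E'
from h import *
from bench import *
p=ctrl.get_state()["position"];d=(p-[.5621,-.0244,0])[:2]
a=np.radians(7);print(p,d@[np.cos(a),np.sin(a)],d@[-np.sin(a),np.cos(a)])
d=get_image("top");np.savez("top2.npz",**d);im=d["pixels"]
w=get_image("wrist")["pixels"]
a=cv2.resize(im[130:228,190:290],(400,392),interpolation=cv2.INTER_CUBIC)
b=cv2.resize(w[:292,100:500],(400,292));c=np.zeros((392,800,3),np.uint8);c[:,:400]=a;c[:292,400:]=b
cv2.imwrite("pics/c4.png",c[:,:,::-1])
E
```

```text
time: 8.02
position: [0.5078, -0.1259, 0.1322]
tool_rot: [2.072, 2.359, 0.009]
ft_force: [1.1, -0.5, 0.8]
grip_width: 0.008
grip_force: 0.0
time: 8.52
position: [0.5852, -0.2102, 0.1283]
tool_rot: [-2.074, -2.357, 0.002]
ft_force: [-1.0, 1.0, -0.4]
grip_width: 0.004
grip_force: 0.0
[ 0.58518006 -0.21022406  0.12834982] 0.0002617735390782662 -0.18725170425862758
```

View pics/c4.png

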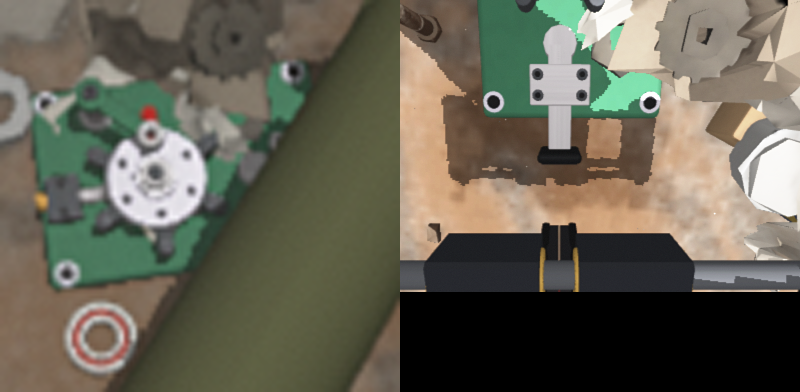

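The composite shows the red lobe under the bush at (150,113), and the fingers lined up with the thumb plate (558,155). I'll lower and push the bolt.

```bash
python3 -m crank '[[[0,0,30,0,1],[0,0,30,0,1],[0,0,20,0,1],[0,0,8,0,1],[0,0,0,0,1],[5,0,0,0,1],[5,0,0,0,1],[5,0,0,0,1],[5,0,0,0,1],[0,0,0,0,1]]]'; python3 -m crank '[[[4,0,0,0,1],[4,0,0,0,1],[4,0,0,0,1],[4,0,0,0,1],[4,0,0,0,1],[4,0,0,0,1],[0,0,0,0,1]]]'; python3 -m crank '[[[3,0,0,0,1],[3,0,0,0,1],[2,0,0,0,1],[0,0,0,0,1]]]'
```

```text
time: 9.45
position: [0.5845, -0.1889, 0.042]
tool_rot: [2.072, 2.36, 0.003]
ft_force: [-0.0, -1.2, -0.1]
grip_width: 0.006
grip_force: 0.0
time: 10.03
position: [0.5805, -0.1653, 0.0408]
tool_rot: [-2.073, -2.359, -0.001]
ft_force: [0.2, -0.1, -0.4]
grip_width: 0.005
grip_force: 0.1
time: 10.37
position: [0.5794, -0.1582, 0.0408]
tool_rot: [-2.074, -2.359, 0.0]
ft_force: [1.4, -1.8, -0.0]
grip_width: 0.008
grip_force: 0.7
```

```bash
for i in 1; do python3 -m crank '[[[1,0,0,0,1],[1,0,0,0,1],[0,0,0,0,1]]]'; python3 -m crank '[[[1,0,0,0,1],[0,0,0,0,1],[0,0,0,0,1]]]'; done
```

```text
time: 10.62
position: [0.5794, -0.1581, 0.0409]
tool_rot: [2.075, 2.357, -0.002]
ft_force: [2.8, -4.1, -3.4]
grip_width: 0.004
grip_force: 2.4
time: 10.87
position: [0.5794, -0.1581, 0.0409]
tool_rot: [2.075, 2.355, -0.003]
ft_force: [3.4, -5.9, -3.5]
grip_width: 0.002
grip_force: 3.2
```

```bash
python3 -m crank '[[[1,0,0,0,1],[1,0,0,0,1],[0,0,0,0,1]]]'; python3 -m crank '[[[-3,0,0,0,1],[-5,0,0,0,1],[-15,0,0,0,1],[-20,0,-10,0,1],[-10,0,-30,0,1],[0,0,-40,0,1],[0,0,0,0,1],[0,0,0,0,1]]]'
python3 - <<'E'
from h import *
from bench import *
d=get_image("side");np.savez("side3.npz",**d);im=d["pixels"]
w=get_image("wrist")["pixels"]
a=cv2.resize(im[145:235,225:315],(400,400),interpolation=cv2.INTER_CUBIC)
b=cv2.resize(w[:260,150:410],(400,400));
cv2.imwrite("pics/c5.png",np.hstack([a,b])[:,:,::-1])
E
```

```text
time: 11.12
position: [0.5793, -0.1581, 0.041]
tool_rot: [2.074, 2.352, -0.005]
ft_force: [4.3, -9.0, -5.2]
grip_width: 0.004
grip_force: 5.0
time: 11.78
position: [0.5871, -0.2063, 0.1234]
tool_rot: [2.073, 2.357, 0.005]
ft_force: [-0.0, -0.1, -0.2]
grip_width: 0.005
grip_force: 0.0
```

View pics/c5.png

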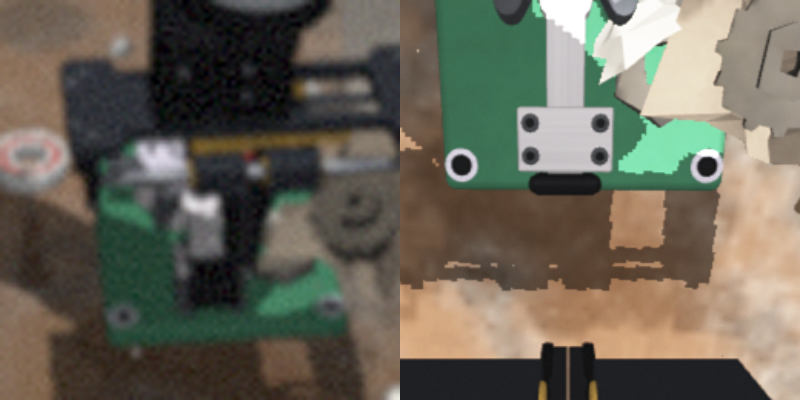

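The side view is mostly hidden by the hand. The wrist view shows the thumb plate at (565,183) against the guide block (565,140), with the nose in the gap. I'll measure the plate position relative to the base screws to confirm it's fully home.

Run:
```python
from h import *
from bench import *
from scipy.spatial.transform import Rotation as R
s=ctrl.get_state();w=get_image("wrist");T=np.eye(4);T[:3,:3]=R.from_rotvec(s["tool_rot"]).as_matrix();T[:3,3]=s["position"]
w["T"]=T@w["T_tool_cam"];print(w["T_tool_cam"][:3,3])
g=cv2.cvtColor(w["pixels"],cv2.COLOR_RGB2GRAY)
u=int(150+565*.65-260);cols=g[95:140,u-12:u+12].mean(1);print(u,list(zip(range(95,140),cols.astype(int))))
def jig(P):
    d=P[:,:2]-[.5621,-.0244];a=np.radians(7);return np.c_[d@[np.cos(a),np.sin(a)],d@[-np.sin(a),np.cos(a)]].round(4)
f=lambda a,b:(150+(a-400)*.65,b*.65)
print("screws",jig(cast(w,[f(461,165),f(706,167)],.018)))
for v in range(108,130,2):print(v,jig(cast(w,[(u,v)],.067)),jig(cast(w,[(u,v)],.027)))
```

```text
[ 0.07604385  0.00179976 -0.16222936]
257 [(95, np.int64(201)), (96, np.int64(201)), (97, np.int64(201)), (98, np.int64(200)), (99, np.int64(198)), (100, np.int64(196)), (101, np.int64(196)), (102, np.int64(196)), (103, np.int64(195)), (104, np.int64(194)), (105, np.int64(194)), (106, np.int64(195)), (107, np.int64(197)), (108, np.int64(199)), (109, np.int64(201)), (110, np.int64(201)), (111, np.int64(180)), (112, np.int64(149)), (113, np.int64(88)), (114, np.int64(31)), (115, np.int64(20)), (116, np.int64(23)), (117, np.int64(27)), (118, np.int64(31)), (119, np.int64(33)), (120, np.int64(31)), (121, np.int64(27)), (122, np.int64(25)), (123, np.int64(23)), (124, np.int64(22)), (125, np.int64(21)), (126, np.int64(21)), (127, np.int64(35)), (128, np.int64(70)), (129, np.int64(75)), (130, np.int64(74)), (131, np.int64(75)), (132, np.int64(75)), (133, np.int64(75)), (134, np.int64(75)), (135, np.int64(75)), (136, np.int64(78)), (137, np.int64(75)), (138, np.int64(74)), (139, np.int64(73))]
screws [[-0.0535 -0.1127]
 [ 0.0751 -0.1128]]
108 [[ 0.0012 -0.1117]] [[ 0.0009 -0.1127]]
110 [[ 0.0012 -0.113 ]] [[ 0.0009 -0.1142]]
112 [[ 0.0012 -0.1142]] [[ 0.0009 -0.1157]]
114 [[ 0.0012 -0.1155]] [[ 0.0009 -0.1172]]
116 [[ 0.0012 -0.1168]] [[ 0.001  -0.1188]]
118 [[ 0.0012 -0.1181]] [[ 0.001  -0.1203]]
120 [[ 0.0012 -0.1194]] [[ 0.001  -0.1218]]
122 [[ 0.0012 -0.1207]] [[ 0.001  -0.1234]]
124 [[ 0.0012 -0.122 ]] [[ 0.001  -0.1249]]
126 [[ 0.0012 -0.1233]] [[ 0.001  -0.1265]]
128 [[ 0.0012 -0.1246]] [[ 0.001 -0.128]]
```

```bash
python3 -m crank '[[[0,0,-35,0,1],[10,0,-35,0,1],[25,0,-20,0,1],[25,0,0,0,1],[0,0,0,0,1],[0,0,0,0,1]]]'
python3 - <<'E'
from h import *
from bench import *
from scipy.spatial.transform import Rotation as R
s=ctrl.get_state();w=get_image("wrist");T=np.eye(4);T[:3,:3]=R.from_rotvec(s["tool_rot"]).as_matrix();T[:3,3]=s["position"]
w["T"]=T@w["T_tool_cam"];np.savez("w6.npz",**w)
a=np.radians(7);c=np.array([.5621,-.0244])
def pix(x,y,z): return proj(w,[c[0]+x*np.cos(a)-y*np.sin(a),c[1]+x*np.sin(a)+y*np.cos(a),z])[0]
p=pix(0,-.114,.06);o=pix(0,-.122,.067);print(s["position"],p,o,pix(-.0535,-.1125,.018),pix(.016,-.122,.067)-pix(-.016,-.122,.067))
im=w["pixels"];u,v=o.astype(int)
b=cv2.resize(im[v-30:v+20,u-25:u+25],(400,400),interpolation=cv2.INTER_NEAREST)
e=cv2.resize(im[:260,100:500],(400,260));f=np.zeros((400,400,3),np.uint8);f[:260]=e
print("zoom origin",u-25,v-30);cv2.imwrite("pics/c6.png",np.hstack([f,b])[:,:,::-1])
E
```

```text
time: 12.43
position: [0.5777, -0.1438, 0.2097]
tool_rot: [-2.068, -2.362, 0.0]
ft_force: [-0.1, -0.5, 0.5]
grip_width: 0.0
grip_force: 0.0
[ 0.57772973 -0.14383792  0.20969372] [256.21735467 171.20490604] [256.0807458  180.63458359] [209.26285556 161.32099471] [32.29393269  0.35683452]
zoom origin 231 150
```

View pics/c6.png

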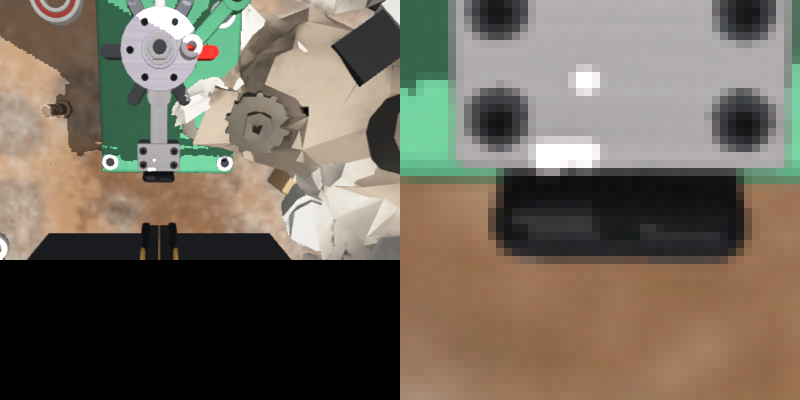

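The last view shows the red lobe under the bush at (207,51) and the nose in the gap between the two lower lobes. The thumb plate is flat against the guide block at (620,170), and the hand is clear. The bolt also met a hard stop, with no movement from 2 to 9 N. Handing in.

```bash
python3 -c "
from bench import job
print(job.close_job())"
```

```text
the job is handed in; nothing more can be done
None
```

I turned the wheel two clicks so the red lobe sits under the bush, pushed the bolt to a hard stop against the guide block, and handed the job in at about 12.5 s with the hand clear; the cameras put the thumb plate within about 1 mm of fully home, inside their 2 mm accuracy.

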